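# Nudge two paint cakes into the wells of a tray

## Task

Push the two loose round paint cakes across the wooden tray with the fingertips until each drops into the well of its own size, the large cake into the large well and the small cake into the small well, both lying flat at the bottom. Only nudge them: do not lift or tip up a cake, and leave the jar, the cup and the other things around in place.

Things in the scene. Friction and masses are not known exactly. Their poses are not given: they have to be found in the camera images.
- tray: pale wooden tray fixed on the bench, 300 mm (its x) by 220 mm (its y) by 22 mm thick, lying flat, top face level and plain; origin at the centre of its underside, z up. Two round wells 12 mm deep are sunk into its top, both on its -y half; the cakes lie on its +y half
- large_cake: large ochre paint cake, a disc 62 mm across and 12 mm thick, 40 to 75 g, loose, lying flat on the tray; origin at the centre of its underside, z up. Just flush with the tray's top when it lies in its well
- small_cake: small ochre paint cake, a disc 44 mm across and 12 mm thick, 20 to 38 g, loose, lying flat on the tray; origin at the centre of its underside, z up. Just flush with the tray's top when it lies in its well
- large_well (a point): centre of the floor of the large round well (67 mm across, 12 mm deep; floor 10 mm above the bench), near the tray's -x end
- small_well (a point): centre of the floor of the small round well (49 mm across, 12 mm deep; floor 10 mm above the bench), near the tray's +x end
- pigment_jar: small capped amber jar, 28 mm across and 42 mm tall, standing on the tray half-way along its +y edge; a bystander; origin at the centre of its foot
- rinse_cup: small white cup, 34 mm across and 32 mm tall, standing on the tray half-way along its -y edge; a bystander; origin at the centre of its foot
- brush: paint brush 190 mm long lying on the bench beyond the tray's -y edge; a bystander
- ochre_pot: open pot 94 mm across and 55 mm tall on the bench to the left; a bystander; origin at the centre of its foot
- clear_tub: white plastic tub 110 mm across and 65 mm tall on the bench to the right; a bystander; origin at the centre of its foot
- water_bottle: drinking bottle 64 mm across and 210 mm tall on the bench to the right, beyond the tub; a bystander; origin at the centre of its foot
- pot_lid: flat round lid 100 mm across and 6 mm thick on the bench to the left; a bystander; origin at the centre of its underside
- phone: black phone 150 by 72 by 9 mm lying flat on the bench to the front left, near the robot; a bystander; origin at the centre of its underside
Not all that is in view belongs to the job. Leave any turquoise look-alike of the small_cake alone. Leave any blue look-alike of the large_cake alone.

How it is judged:
By the outcome, as a careful person would: the job done as asked, in the order asked, and still so for the second after the job is handed in, with the robot touching nothing.
It also fails if it takes over 54 s, if anything falls off the work surface, if the arm or the gripper's body presses on something with over 40 N, if the wrist force passes 120 N, or if a joint passes its speed limit or range.

## Robot

A 6-joint arm with a two-finger parallel gripper is mounted at the origin on the work surface. World frame = base frame: x ahead of the robot, y to its left, z up, the work surface at z = 0. Lengths are in mm, angles in rad, forces in N, time in s.
With the tool pointing down it reaches from about 400 to 925 mm from the base axis. Payload 12.5 kg.
Tool frame: the origin (TCP) lies at the very end of the fingers, on their centre line; the grasp point (between the pads) lies 19 mm behind it; z points along the fingers, y is the direction in which the jaws open and shut (so a half turn about z gives the same grasp; the last joint's range is limited). The gripper opens to 95 mm and grips with 3 to 60 N. Pads are 20 mm wide; open, the fingers measure 119 mm over their backs; the gripper's body (75 mm by 180 mm) begins 59 mm behind the grasp point.
Start: joints at [1.142, 0.491, 1.559, -0, 1.092, -0.106], TCP at [198.249, 592.745, 188.861] pointing down, gripper open.
Joint ranges: [-3.1, 3.1], [-0.84, 2.19], [0.05, 2.79], [-1.13, 4.28], [0.06, 2.93], [-2.69, 2.69]. Speed limits (rad/s): [2.22, 2.22, 2.79, 3.14, 3.14, 3.14].

## Interface

Orientations are given as [roll, pitch, yaw] about the fixed x, y, z axes, in that order (R = Rz(yaw) Ry(pitch) Rx(roll)).
In Python, from cell import env gives the robot as it stands.
- The arm moves only by the shell command python3 -m pendant 'ROWS'. ROWS is JSON, a list that holds one entry, the list of rows, each a list of 5 numbers: the opening, from 0 (shut) to 1 (fully open), then the shift along the tool's x, y, z in m, then the turn about the tool's z in rad. A call has exactly 8 rows; each row is the pose to reach, as a shift and turn from the pose commanded when the call began, along the tool's axes at that moment; what a row does not reach only later rows make up. A row lasts 1/10 s, in which the tool goes at most 50 mm and 8.59 degrees, less where a joint would pass 70% of its speed; a pose out of reach is approached as far as the arm can. A call with a gripper value outside its range is refused whole. The fingers move at their own pace and stop on an object; the grip force is fixed at half the most. Time passes only in rows, so rows that repeat a pose let the fingers close, or fill a call up. It gives the time, the measured TCP pose, the force and the opening at its end, in the units of the state.
- env.state(): the state, without advancing time (a new reading comes with each control period).
- env.read_camera(name): name is "scene" or "side" or "wrist"; returns a dict with "image" (400x640x3 uint8, blue, green, red), "range_z" (400x640 float32, mm along the optical axis (not along the pixel's ray), 0 where there is no reading), "fx", "fy", "cx", "cy" (pixels), "rvec" (rotation vector, rad) and "tvec" (3), from world to camera coordinates, as OpenCV has them; the wrist camera has in their place "tool_from_camera" (4x4, takes a point from camera to tool coordinates, whose origin is the TCP and whose axes are the flange's). Camera axes: x right, y down, z forward; pixel columns grow to the right and rows downward; lengths in mm; the calibration is good to about 2 mm. The wrist camera is an equidistant fisheye: a pixel r from the principal point sees the ray r / f radians off the axis. A picture is of the moment at which its call begins: read the wrist's pose just before it.
- env.job_done(): hands the job in, once; it reports no verdict.
The state is a dict: "t": time; "joints": joint angles; "qvel": joint speeds; "tau": joint torques, N m; "eef_pos": TCP position; "tcp_rot": TCP orientation; "ft_force": force on the tool from outside, world axes, zero at the start; "moment": the same for the moment, N m; "opening": opening from 0.0 (shut) to 1.0 (fully open).
Only numpy, scipy, OpenCV 4.12 (cv2) and the standard library are available. Lean on these libraries where they do the work, as an engineer would, in place of code of your own. Each camera call takes 0.05 s, during which the arm holds its last target. There are 200 camera calls.

## Working session

There is one attempt and no reset: what is moved stays moved. The work goes in short steps, Python scripts to look and compute and a shell command to move; the robot and the scene stay as the last step left them, time stands still between calls to the robot, and variables do not carry over. Pictures are saved under pics/ and viewed, about 8 in all and at most 12, crops included, and the job is handed in when it is done.

```bash
ls; mkdir -p pics
cat > h.py <<'E'
import numpy as np, cv2
from cell import env
def cam(n):
    c=env.read_camera(n); return c
def pt(c,u,v,z=None):
    """pixel -> world; with z given intersect plane, else depth"""
    R,_=cv2.Rodrigues(np.array(c['rvec'],float)); t=np.array(c['tvec'],float).ravel()
    d=np.array([(u-c['cx'])/c['fx'],(v-c['cy'])/c['fy'],1.])
    o=-R.T@t; w=R.T@d
    if z is None: return o+w*np.median(c['range_z'][int(v)-1:int(v)+2,int(u)-1:int(u)+2])
    return o+w*(z-o[2])/w[2]
E
python3 - <<'E'
from h import *
import pickle
s=env.state(); print(s)
for n in('scene','side'):
    c=cam(n); cv2.imwrite(f'pics/{n}0.png',c['image']); pickle.dump(c,open(f'{n}0.pkl','wb'))
    R,_=cv2.Rodrigues(np.array(c['rvec'],float)); print(n,-R.T@np.array(c['tvec']).ravel(),c['fx'])
E
```

```text
pics
{'t': 0.0, 'joints': array([ 1.14241797e+00,  4.91570166e-01,  1.55946616e+00, -1.06617084e-05,
        1.09170291e+00, -1.05606054e-01]), 'qvel': array([-6.93355942e-05, -1.40334308e-03,  1.44522541e-03,  3.47774707e-04,
        5.50442479e-04,  6.23233023e-04]), 'tau': array([ 1.23750931e-03, -6.12653661e+01, -2.58179158e+01,  6.92414911e-02,
        4.82725224e-02, -7.14011480e-05]), 'eef_pos': array([198.11471515, 592.47134888, 188.24942346]), 'tcp_rot': array([-3.14045146e+00, -1.11458767e-04,  2.81882521e+00]), 'ft_force': array([0.20346155, 0.07447182, 0.15318969]), 'moment': array([ 0.02302195, -0.02924649,  0.07894031]), 'opening': 0.9980735952108403}
scene [1116.48837876 -113.41812197  798.76804115] 377.9440588220862
side [ -97.54638496 -724.24784507 1166.28537661] 514.1838628205007
```

View pics/scene0.png

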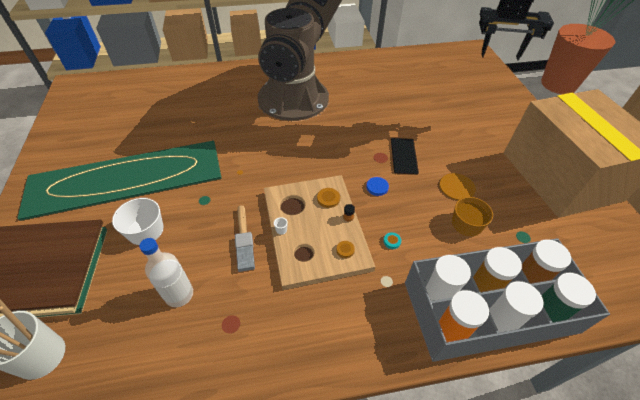

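View pics/side0.png

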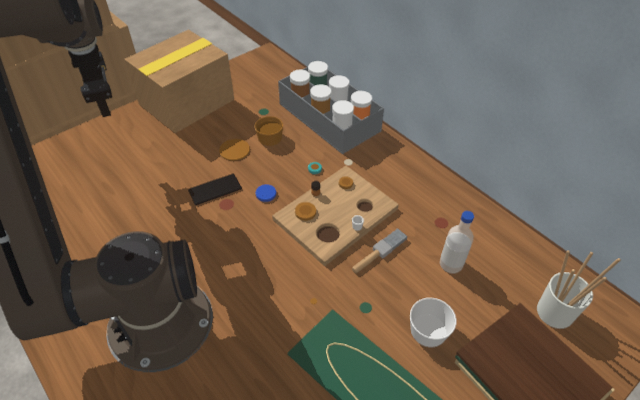

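Both views show the tray with ochre cakes on it: large at scene (328,198) and small at (346,249). The wells are at (292,206) and (304,253), the jar at (349,213) and the cup at (281,227). The look-alikes are off the tray: blue (377,187) and turquoise ring (393,240). The ochre discs on the tray fit the description by colour and place. I'll confirm in an enlarged crop.

Run:
```python
from h import *
import pickle
a=pickle.load(open('scene0.pkl','rb'));b=pickle.load(open('side0.pkl','rb'))
A=cv2.resize(a['image'][165:295,255:405],None,fx=4,fy=4,interpolation=cv2.INTER_CUBIC)
B=cv2.resize(b['image'][160:270,250:405],None,fx=5,fy=5,interpolation=cv2.INTER_CUBIC)
cv2.imwrite('pics/a.png',A);cv2.imwrite('pics/b.png',B)
```

```text
(no output)
```

View pics/a.png

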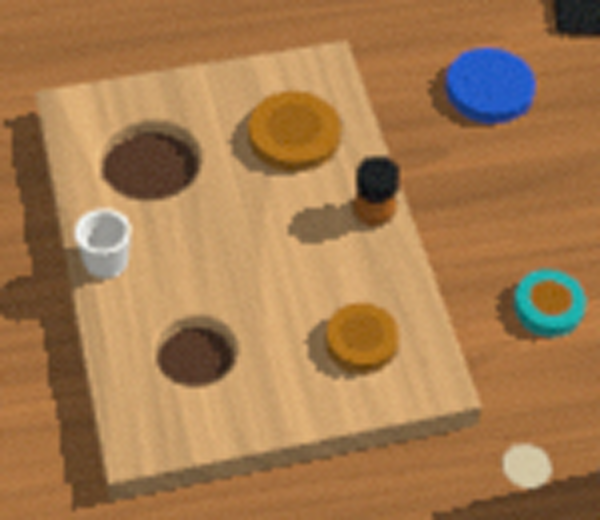

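View pics/b.png

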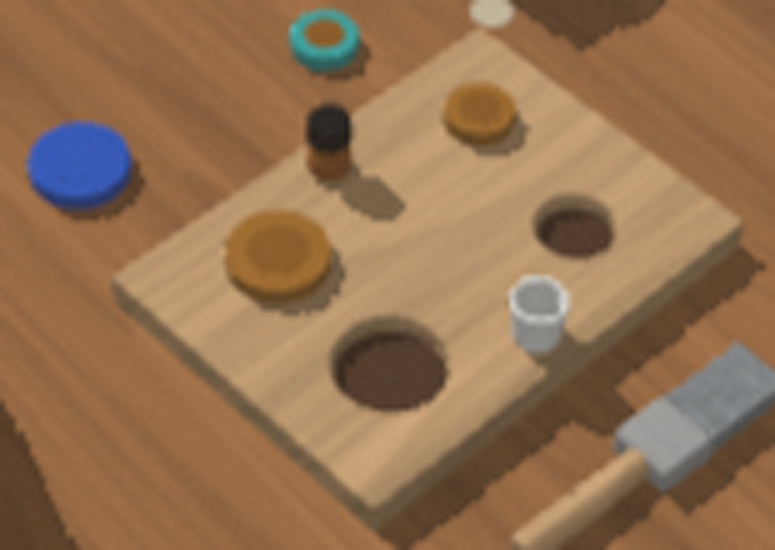

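The crops confirm it: the tray carries only the two plain ochre cakes, and the blue disc and turquoise-rimmed disc lie off it. Next I triangulate.

Run:
```python
from h import *
import pickle
a=pickle.load(open('scene0.pkl','rb'));b=pickle.load(open('side0.pkl','rb'))
P={'lc':((294,126),(278,249)),'sc':((362,333),(480,108)),'lw':((151,160),(389,363)),'sw':((197,351),(573,227)),
'c1':((38,92),(372,510)),'c2':((348,42),(115,280)),'c3':((480,408),(483,30)),'c4':((112,485),(742,222)),'jar':((378,180),(330,130)),'cup':((104,229),(539,297))}
def proj(c):
    R,_=cv2.Rodrigues(np.array(c['rvec'],float)); K=np.array([[c['fx'],0,c['cx']],[0,c['fy'],c['cy']],[0,0,1]])
    return K@np.c_[R,np.array(c['tvec'],float).ravel()]
for k,(p,q) in P.items():
    p=np.array([p[0]/4+255-.375,p[1]/4+165-.375]);q=np.array([q[0]/5+250-.4,q[1]/5+160-.4])
    X=cv2.triangulatePoints(proj(a),proj(b),p[:,None],q[:,None]).ravel();X=X[:3]/X[3]
    z=34 if k in('lc','sc') else 22
    print(k,X.round(1),'plane',pt(a,*p,z)[:2].round(1),pt(b,*q,z)[:2].round(1))
```

```text
lc [490.4  29.5  34.7] plane [490.   29.5] [490.8  30. ]
sc [654.7  38.5  34.4] plane [654.4  38.8] [655.   38.6]
lw [492.4 -66.5  21.4] plane [492.9 -66.5] [492.1 -66.9]
sw [641.7 -58.8  20.5] plane [642.6 -58.8] [640.7 -59.7]
c1 [ 420.8 -135.4   21.1] plane [ 421.  -134.6] [ 420.5 -136.4]
c2 [410.8  82.4  20.4] plane [410.8  84. ] [410.2  79.9]
c3 [709.6  96.5  21.9] plane [708.9  97.7] [709.5  95.6]
c4 [ 720.6 -119.6   20.9] plane [ 720.8 -118.9] [ 720.  -120.7]
jar [560.6  67.7  55.9] plane [534.5  77. ] [580.7  91.2]
cup [ 568.9 -104.3   55.9] plane [ 543.5 -103.3] [589.3 -85.8]
```

```bash
cat >> h.py <<'E'
from scipy.spatial.transform import Rotation as Ro
def go(x,y,z,yaw):
    s=env.state(); R=Ro.from_euler('xyz',s['tcp_rot'])
    d=R.as_matrix().T@(np.array([x,y,z])-s['eef_pos'])
    t=-(yaw-s['tcp_rot'][2]); t=(t+np.pi)%(2*np.pi)-np.pi
    print('shift',(d/1000).round(4),'turn',round(t,4))
E
python3 - <<'E'
from h import *
go(489.5,75,110,1.59)
E
```

```text
shift [-0.4405 -0.3983  0.0787] turn 1.2288
```

```bash
python3 -m pendant '[[[0.42,-0.03,-0.027,0,0.14],[0.42,-0.06,-0.054,0,0.28],[0.42,-0.095,-0.086,0,0.42],[0.42,-0.13,-0.118,0,0.56],[0.42,-0.165,-0.149,0,0.7],[0.42,-0.2,-0.181,0,0.84],[0.42,-0.235,-0.212,0,0.98],[0.42,-0.27,-0.244,0,1.12]]]'
python3 - <<'E'
from h import *
go(489.5,75,110,1.59)
E
```

```text
t: 0.9
eef_pos: [377.4, 274.0, 188.8]
tcp_rot: [3.142, -0.0, 1.693]
ft_force: [1.7, 0.7, -0.7]
opening: 0.432
shift [-0.2112  0.0869  0.0788] turn 0.1033
```

```bash
python3 -m pendant '[[[0.42,-0.03,0.012,0,0.1],[0.42,-0.07,0.029,0,0.1],[0.42,-0.11,0.045,0.02,0.1],[0.42,-0.15,0.062,0.04,0.1],[0.42,-0.19,0.078,0.06,0.1],[0.42,-0.212,0.087,0.078,0.1],[0.42,-0.212,0.087,0.078,0.1],[0.42,-0.212,0.087,0.078,0.1]]]'
python3 - <<'E'
from h import *
go(489.5,75,26,1.59)
c=cam('wrist'); im=c['image']; cv2.imwrite('pics/w1.png',im); print({k:v for k,v in c.items() if k not in('image','range_z')})
c=cam('side'); cv2.imwrite('pics/s1.png',cv2.resize(c['image'][130:290,200:440],None,fx=3,fy=3,interpolation=cv2.INTER_CUBIC))
E
```

```text
t: 1.7
eef_pos: [489.9, 76.4, 110.5]
tcp_rot: [-3.14, -0.0, 1.598]
ft_force: [-0.4, -0.3, 0.2]
opening: 0.422
shift [-0.0014 -0.0003  0.0845] turn 0.0076
{'fx': 309.70691628693146, 'fy': 309.70691628693146, 'cx': 318.2612504318351, 'cy': 196.03693214636615, 'tool_from_camera': array([[ 9.90744771e-04, -9.61733569e-01, -2.73984598e-01,
         7.71135058e+01],
       [ 9.99998375e-01,  1.36549550e-03, -1.17707236e-03,
         2.65087595e-02],
       [ 1.50615474e-03, -2.73982986e-01,  9.61733359e-01,
        -1.95520082e+02],
       [ 0.00000000e+00,  0.00000000e+00,  0.00000000e+00,
         1.00000000e+00]])}
```

View pics/w1.png

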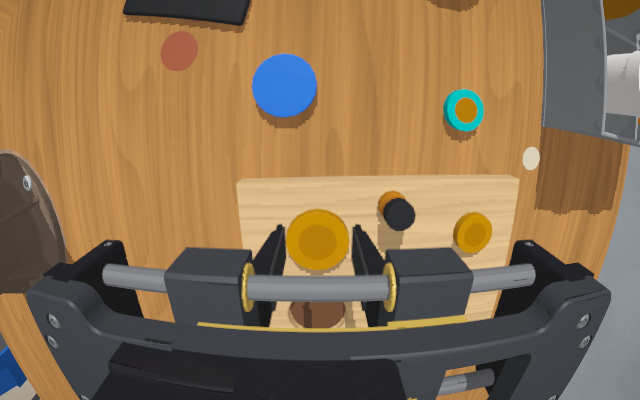

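The wrist view shows the large cake (317,240) centred between the fingertips (280,228 and 358,228). The large well (317,312) lies straight ahead of it and the jar (397,212) is clear. I'll lower the tool behind the cake.

```bash
python3 -m pendant '[[[0.42,0,0,0.02,0.008],[0.42,0,0,0.045,0.008],[0.42,0,0,0.065,0.008],[0.42,0,0,0.077,0.008],[0.42,0,0,0.084,0.008],[0.42,0,0,0.084,0.008],[0.42,0,0,0.084,0.008],[0.42,0,0,0.084,0.008]]]'
python3 - <<'E'
from h import *
c=cam('side'); cv2.imwrite('pics/s2.png',cv2.resize(c['image'][150:270,250:410],None,fx=5,fy=5,interpolation=cv2.INTER_CUBIC))
E
```

```text
t: 2.6
eef_pos: [490.7, 76.6, 27.6]
tcp_rot: [3.14, -0.0, 1.591]
ft_force: [0.8, -0.3, 0.4]
opening: 0.42
```

View pics/s2.png

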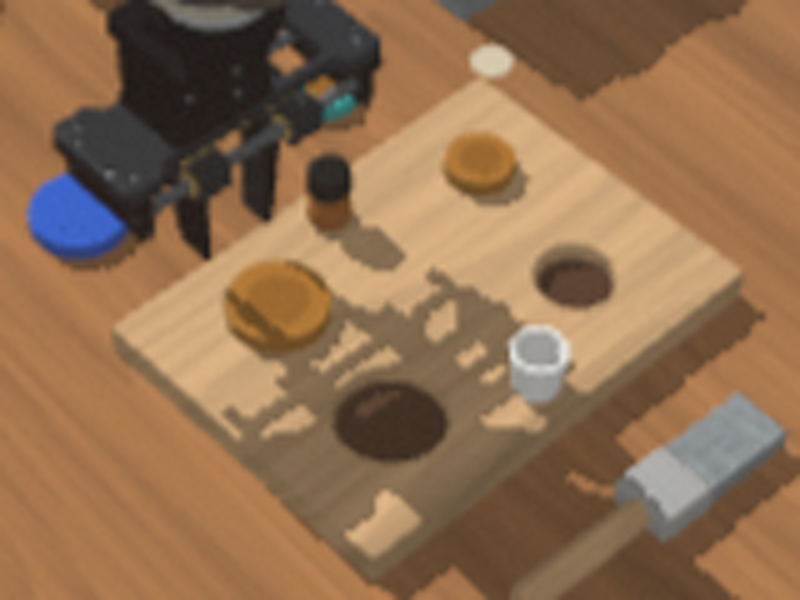

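Run:
```python
from h import *
import pickle
b=pickle.load(open('side0.pkl','rb'))
for z in(27,60):
  for p in((463,76),(517,76),(463,66)):
    q,_=cv2.projectPoints(np.array([[*p,z]],float),np.array(b['rvec'],float),np.array(b['tvec'],float),np.array([[b['fx'],0,b['cx']],[0,b['fy'],b['cy']],[0,0,1]]),None)
    q=q.ravel(); print(p,z,((q-[250,150])*5).round())
s=env.state();print(s['eef_pos'],s['joints'])
```

```text
(463, 76) 27 [189. 282.]
(517, 76) 27 [262. 237.]
(463, 66) 27 [200. 292.]
(463, 76) 60 [187. 244.]
(517, 76) 60 [261. 200.]
(463, 66) 60 [198. 254.]
[490.61167963  76.60929409  27.53157834] [2.17372891e-02 5.54073516e-01 2.02419999e+00 1.73154115e-04
 5.62038627e-01 1.50763892e-03]
```

Run:
```python
from h import *
for n in('side','scene'):
    c=cam(n)
    R,_=cv2.Rodrigues(np.array(c['rvec'],float)); t=np.array(c['tvec'],float).ravel()
    v,u=np.mgrid[0:400,0:640]; Z=c['range_z']
    X=(np.stack([(u-c['cx'])/c['fx']*Z,(v-c['cy'])/c['fy']*Z,Z],-1)-t)@R
    g=c['image'].max(-1)<70
    m=(Z>0)&g&(abs(X[...,0]-490)<60)&(abs(X[...,1]-76)<40)&(X[...,2]<90)&(X[...,2]>24)
    P=X[m]; o=np.argsort(P[:,2]); print(n,len(P)); print(P[o][:14].round())
    for s in(-1,1):
        q=P[(P[:,0]-490)*s>0]; print(s,q.min(0).round(),q.max(0).round()) if len(q) else 0
    cv2.imwrite(f'pics/{n}3.png',cv2.resize(c['image'][150:270,250:410],None,fx=5,fy=5,interpolation=cv2.INTER_CUBIC))
```

```text
side 91
[[550.  66.  49.]
 [469.  67.  55.]
 [514.  69.  55.]
 [512.  80.  55.]
 [548.  60.  56.]
 [548.  64.  57.]
 [511.  69.  57.]
 [548.  68.  58.]
 [510.  82.  60.]
 [512.  75.  60.]
 [468.  66.  61.]
 [548.  59.  61.]
 [465.  67.  61.]
 [548.  64.  62.]]
-1 [461.  64.  55.] [470.  85.  90.]
1 [508.  56.  49.] [550.  88.  90.]
scene 16
[[469.  68.  55.]
 [514.  84.  56.]
 [512.  87.  57.]
 [515.  81.  57.]
 [514.  71.  58.]
 [467.  65.  58.]
 [513.  84.  58.]
 [515.  76.  59.]
 [516.  78.  59.]
 [515.  73.  59.]
 [469.  68.  59.]
 [515.  68.  60.]
 [548.  66.  61.]
 [549.  70.  61.]]
-1 [467.  65.  55.] [469.  68.  59.]
1 [512.  66.  56.] [550.  87.  62.]
```

View pics/scene3.png

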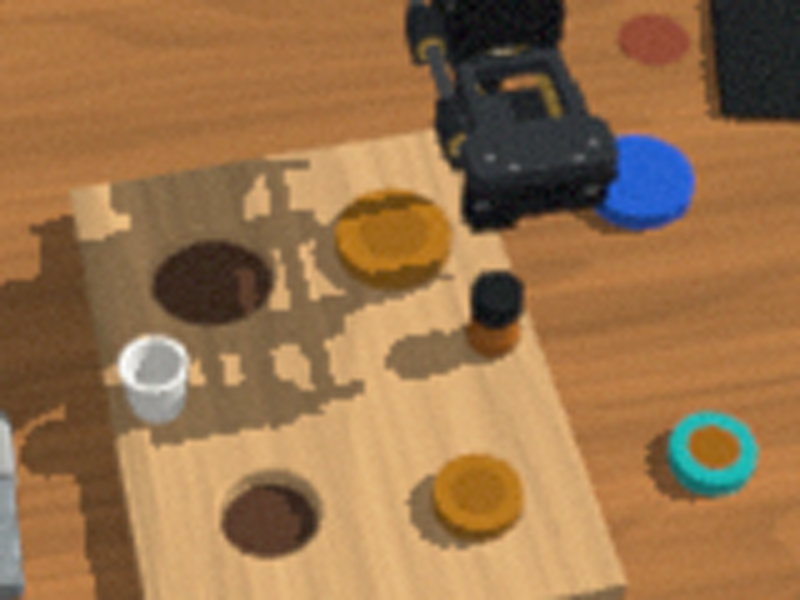

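Run:
```python
from h import *
for n in('side','scene'):
    c=cam(n)
    R,_=cv2.Rodrigues(np.array(c['rvec'],float)); t=np.array(c['tvec'],float).ravel()
    v,u=np.mgrid[0:400,0:640]; Z=c['range_z']
    X=(np.stack([(u-c['cx'])/c['fx']*Z,(v-c['cy'])/c['fy']*Z,Z],-1)-t)@R
    m=(Z>0)&(X[...,0]>450)&(X[...,0]<530)&(abs(X[...,1]-76)<20)&(X[...,2]<80)&(X[...,2]>25)
    for p,i,a,b in sorted(zip(X[m].round().tolist(),c['image'][m].tolist(),u[m],v[m]),key=lambda k:k[0][2])[:25]: print(n,p,i,a,b)
c=cam('wrist'); cv2.imwrite('pics/w3.png',cv2.resize(c['image'][180:330,230:410],None,fx=4,fy=4,interpolation=cv2.INTER_CUBIC))
print(c['range_z'][205:245:4,262:382:6].round())
```

```text
side [518.0, 79.0, 25.0] [126, 171, 209] 302 197
side [525.0, 64.0, 25.0] [121, 164, 200] 307 199
side [525.0, 59.0, 25.0] [124, 170, 207] 308 200
side [513.0, 63.0, 25.0] [109, 156, 197] 304 201
side [486.0, 81.0, 25.0] [124, 169, 209] 293 202
side [497.0, 72.0, 25.0] [124, 169, 209] 298 202
side [481.0, 65.0, 25.0] [118, 166, 208] 295 206
side [458.0, 79.0, 25.0] [126, 170, 208] 286 207
side [460.0, 62.0, 25.0] [125, 170, 208] 290 210
side [525.0, 78.0, 26.0] [127, 171, 211] 304 196
side [527.0, 76.0, 26.0] [128, 172, 211] 305 196
side [506.0, 83.0, 26.0] [117, 161, 200] 298 198
side [513.0, 77.0, 26.0] [123, 167, 207] 301 198
side [511.0, 74.0, 26.0] [124, 169, 208] 301 199
side [527.0, 61.0, 26.0] [122, 164, 202] 308 199
side [515.0, 66.0, 26.0] [121, 164, 201] 304 200
side [485.0, 85.0, 26.0] [80, 113, 151] 292 201
side [517.0, 59.0, 26.0] [110, 153, 193] 306 201
side [474.0, 80.0, 26.0] [122, 168, 207] 290 204
side [483.0, 73.0, 26.0] [124, 167, 206] 294 204
side [487.0, 69.0, 26.0] [124, 170, 208] 296 204
side [465.0, 83.0, 26.0] [112, 155, 196] 287 205
side [467.0, 81.0, 26.0
[... 1676 characters left out ...]
. 213. 214. 214. 213. 214. 213. 213.
  213. 214. 214. 213. 214. 213.]
 [214. 214. 214. 214. 213. 214. 213. 214. 214. 214. 214. 215. 212. 214.
  213. 214. 214. 214. 213. 214.]
 [215. 215. 215. 182. 215. 215. 215. 214. 214. 216. 215. 215. 215. 214.
  216. 214. 181. 216. 214. 215.]
 [214. 217. 215. 173.   0. 215. 216. 216. 214. 216. 216. 216. 216. 216.
  215. 216. 173. 215. 216. 215.]
 [217. 216. 168. 172. 216. 216. 218. 217. 217. 216. 215. 216. 217. 217.
  216. 217. 169. 168. 216. 216.]
 [217. 162. 162. 167. 217. 217. 217. 216. 217. 217. 217. 217. 218. 217.
  217. 218. 168. 162. 218. 217.]
 [219. 158. 158. 161. 219. 218. 218. 218. 218. 218. 219. 219. 218. 217.
  219. 185. 161. 157. 158. 218.]]
```

View pics/w3.png

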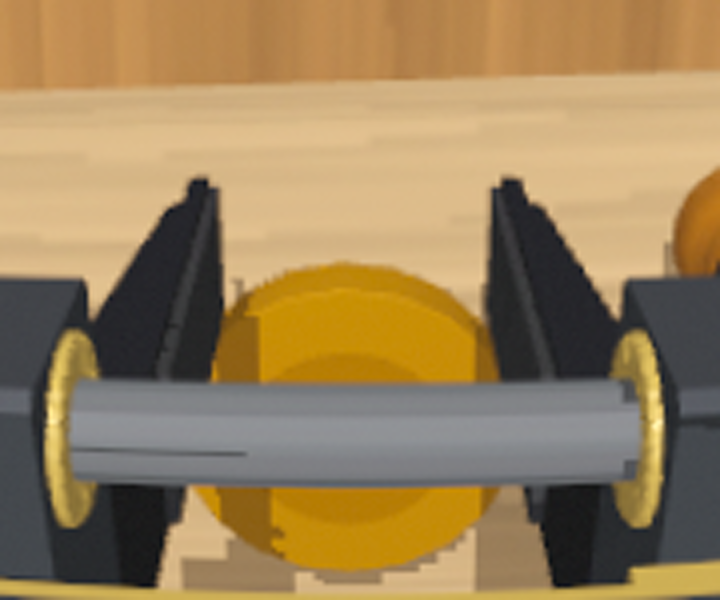

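All three cameras agree that the visible fingertips end about 25 mm above the reported TCP: tips at z≈52, TCP reading 27.5. So I'll descend in small steps and watch the force, in case the cameras are wrong.

```bash
python3 -m pendant '[[[0.42,0,0,0.001,0],[0.42,0,0,0.002,0],[0.42,0,0,0.003,0],[0.42,0,0,0.004,0],[0.42,0,0,0.005,0],[0.42,0,0,0.006,0],[0.42,0,0,0.007,0],[0.42,0,0,0.007,0]]]'
```

```text
t: 3.7
eef_pos: [490.2, 76.5, 19.7]
tcp_rot: [-3.141, -0.0, 1.591]
ft_force: [-0.1, -0.6, 0.5]
opening: 0.42
```

```bash
python3 -m pendant '[[[0.42,0,0,0.003,0],[0.42,0,0,0.006,0],[0.42,0,0,0.009,0],[0.42,0,0,0.012,0],[0.42,0,0,0.014,0],[0.42,0,0,0.016,0],[0.42,0,0,0.016,0],[0.42,0,0,0.016,0]]]'
cat >> h.py <<'E'
def tips():
    s=env.state(); c=cam('wrist'); T=c['tool_from_camera']; Z=c['range_z']
    v,u=np.mgrid[0:400,0:640]; a=(u-c['cx'])/c['fx'];b=(v-c['cy'])/c['fy'];r=np.hypot(a,b)+1e-9
    k=np.tan(r)/r; P=np.stack([a*k*Z,b*k*Z,Z],-1)@T[:3,:3].T+T[:3,3]
    m=(Z>0)&(c['image'].max(-1)<75)&(abs(P[...,0])<14)&(abs(P[...,1])<60)
    q=P[m]; q=q[np.argsort(-q[:,2])][:200]; W=q@Ro.from_euler('xyz',s['tcp_rot']).as_matrix().T+s['eef_pos']
    return q,W
E
python3 - <<'E'
from h import *
q,W=tips(); print(q[:12].round(1)); print(W[:3].round(1)); print(env.state()['ft_force'])
c=cam('side'); cv2.imwrite('pics/s4.png',cv2.resize(c['image'][150:270,250:410],None,fx=5,fy=5,interpolation=cv2.INTER_CUBIC))
E
```

```text
t: 4.5
eef_pos: [490.3, 76.6, 3.8]
tcp_rot: [-3.142, -0.0, 1.591]
ft_force: [-0.4, 1.0, 0.1]
opening: 0.42
[[ 10.8 -22.8 -25.4]
 [  9.5 -21.1 -25.4]
 [ 11.   23.9 -25.7]
 [ -4.  -20.3 -25.8]
 [ -2.7 -20.3 -25.9]
 [ 11.1  22.7 -26. ]
 [  9.8 -21.6 -26. ]
 [ 11.1 -23.9 -26.3]
 [ -4.4 -20.3 -26.5]
 [ -1.6  20.1 -26.6]
 [ 10.1  20.9 -26.6]
 [ -3.  -20.2 -26.7]]
[[467.2  86.9  29.2]
 [469.   85.7  29.2]
 [513.9  88.   29.5]]
[-0.56876894  0.25963506 -0.2219992 ]
```

View pics/s4.png

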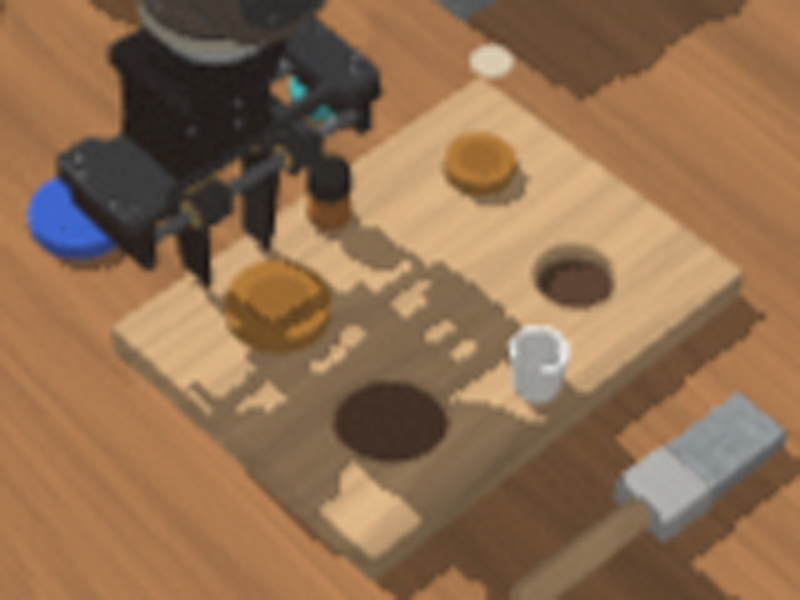

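The tips now show at z≈28.5, so the 25 mm offset is confirmed. Before pushing, I'll check how far the gripper body clears the jar and cup.

Run:
```python
from h import *
for n in('side','scene','wrist'):
    c=cam(n); Z=c['range_z']; v,u=np.mgrid[0:400,0:640]
    if n=='wrist':
        s=env.state(); T=c['tool_from_camera']; a=(u-c['cx'])/c['fx'];b=(v-c['cy'])/c['fy'];r=np.hypot(a,b)+1e-9
        k=np.tan(r)/r; P=np.stack([a*k*Z,b*k*Z,Z],-1)@T[:3,:3].T+T[:3,3]; X=P@Ro.from_euler('xyz',s['tcp_rot']).as_matrix().T+s['eef_pos']
    else:
        R,_=cv2.Rodrigues(np.array(c['rvec'],float)); X=(np.stack([(u-c['cx'])/c['fx']*Z,(v-c['cy'])/c['fy']*Z,Z],-1)-np.array(c['tvec'],float).ravel())@R
    f=(Z>0)&(abs(X[...,1]-76)<60)&(X[...,2]>38)
    for lo,hi in((380,410),(410,440),(440,460),(520,545),(545,560),(560,575),(575,600)):
        z=np.sort(X[f&(X[...,0]>lo)&(X[...,0]<hi)][:,2]); print(n,lo,hi,len(z),z[[0,len(z)//20,len(z)//4]].round() if len(z) else '', end=' | ')
        h=z[z>66]; print('first above jar',h[:3].round())
```

```text
side 380 410 836 [107. 130. 383.] | first above jar [107. 108. 109.]
side 410 440 710 [107. 140. 152.] | first above jar [107. 108. 108.]
side 440 460 825 [ 69. 125. 184.] | first above jar [69. 70. 73.]
side 520 545 126 [ 77. 112. 130.] | first above jar [77. 79. 80.]
side 545 560 163 [38. 45. 64.] | first above jar [66. 67. 67.]
side 560 575 168 [ 38.  50. 112.] | first above jar [66. 67. 68.]
side 575 600 30 [134. 138. 148.] | first above jar [134. 138. 139.]
scene 380 410 29 [131. 134. 149.] | first above jar [131. 134. 138.]
scene 410 440 596 [108. 125. 356.] | first above jar [108. 110. 110.]
scene 440 460 1987 [116. 371. 454.] | first above jar [116. 119. 120.]
scene 520 545 1987 [111. 133. 260.] | first above jar [111. 113. 113.]
scene 545 560 138 [57. 62. 65.] | first above jar [ 67. 147. 147.]
scene 560 575 375 [ 38.  45. 109.] | first above jar [ 66.  68. 108.]
scene 575 600 176 [130. 132. 137.] | first above jar [130. 131. 131.]
wrist 380 410 2090 [108. 129. 147.] | first above jar [108. 109. 109.]
wrist 410 440 9714 [107. 113. 125.] | first above jar [107. 107. 107.]
wrist 440 460 8785 [ 76. 120. 131.] | first above jar [ 76.  76. 111.]
wrist 520 545 8163 [111. 119. 130.] | first above jar [111. 111. 111.]
wrist 545 560 6111 [ 38. 122. 140.] | first above jar [118. 118. 118.]
wrist 560 575 6667 [ 38. 111. 123.] | first above jar [107. 107. 107.]
wrist 575 600 749 [130. 136. 149.] | first above jar [130. 130. 131.]
```

```bash
python3 -m pendant '[[[0.42,0,0,0.0015,0],[0.42,0,0,0.003,0],[0.42,-0.004,0,0.003,0],[0.42,-0.008,0,0.003,0],[0.42,-0.012,0,0.003,0],[0.42,-0.017,0,0.003,0],[0.42,-0.023,0,0.003,0],[0.42,-0.03,0,0.003,0]]]' && python3 -m pendant '[[[0.42,-0.006,0,0,0],[0.42,-0.012,0,0,0],[0.42,-0.018,0,0,0],[0.42,-0.024,0,0,0],[0.42,-0.03,0,0,0],[0.42,-0.036,0,0,0],[0.42,-0.041,0,0,0],[0.42,-0.045,0,0,0]]]'
python3 - <<'E'
from h import *
go(492.4,-32.8,1,1.591)
c=cam('side'); cv2.imwrite('pics/s5.png',cv2.resize(c['image'][150:270,250:410],None,fx=5,fy=5,interpolation=cv2.INTER_CUBIC))
E
```

```text
t: 5.55
eef_pos: [490.9, 46.0, 0.8]
tcp_rot: [3.142, -0.0, 1.591]
ft_force: [-0.9, 0.4, 0.1]
opening: 0.42
t: 6.35
eef_pos: [491.8, 1.1, 0.8]
tcp_rot: [3.142, -0.0, 1.591]
ft_force: [-0.7, 1.2, 0.5]
opening: 0.421
shift [-0.0339 -0.     -0.0002] turn -0.0003
```

View pics/s5.png

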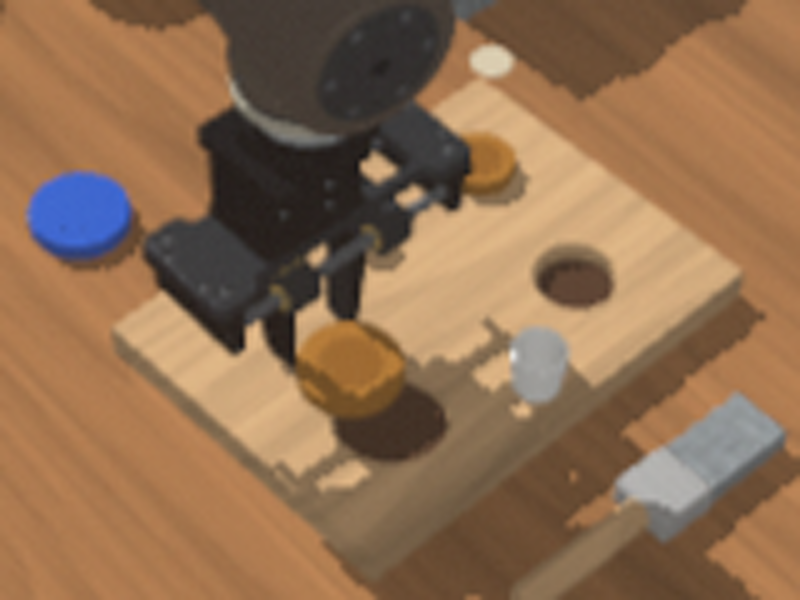

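The picture shows the large cake (350,363) sitting in the cradle, its front over the well rim, lying flat. That's 10 pictures used, so I'll check the rest numerically with range data.

```bash
cat >> h.py <<'E'
def ochre(x,y,rad=50):
    for n in('side','scene'):
        c=cam(n); Z=c['range_z']; v,u=np.mgrid[0:400,0:640]
        R,_=cv2.Rodrigues(np.array(c['rvec'],float)); X=(np.stack([(u-c['cx'])/c['fx']*Z,(v-c['cy'])/c['fy']*Z,Z],-1)-np.array(c['tvec'],float).ravel())@R
        h=cv2.cvtColor(c['image'],cv2.COLOR_BGR2HSV)
        m=(Z>0)&(h[...,1]>185)&(h[...,2]>55)&(h[...,0]<28)&(np.hypot(X[...,0]-x,X[...,1]-y)<rad)&(X[...,2]>5)&(X[...,2]<60)
        p=X[m]
        if len(p)<10: print(n,len(p)); continue
        A=np.c_[p[:,:2]-p[:,:2].mean(0),np.ones(len(p))]; f=np.linalg.lstsq(A,p[:,2],rcond=None)[0]
        print(n,len(p),'mid',((p.min(0)+p.max(0))/2).round(1),'mean',p.mean(0).round(1),'tilt deg',np.degrees(f[:2]).round(1),'zrange',np.percentile(p[:,2],[5,50,95]).round(1))
E
python3 - <<'E'
from h import *
ochre(491.8,-32.6); ochre(654.7,38.5)
E
python3 -m pendant '[[[0.42,-0.0025,0,0,0],[0.42,-0.005,0,0,0],[0.42,-0.0075,0,0,0],[0.42,-0.01,0,0,0],[0.42,-0.0125,0,0,0],[0.42,-0.015,0,0,0],[0.42,-0.0175,0,0,0],[0.42,-0.02,0,0,0]]]'
python3 - <<'E'
from h import *
ochre(492.2,-52)
E
```

```text
side 0
scene 277 mid [493.6 -37.6  24.2] mean [496.7 -40.2  33.3] tilt deg [-1.9  2.5] zrange [27.3 34.  36.4]
side 0
scene 233 mid [654.5  38.4  32.2] mean [656.5  37.9  33.8] tilt deg [-2.6  1.6] zrange [30.6 34.1 36.1]
t: 7.4
eef_pos: [492.2, -18.7, 0.8]
tcp_rot: [3.142, -0.0, 1.591]
ft_force: [-0.1, 1.3, -0.1]
opening: 0.418
side 0
scene 253 mid [495.  -58.3  24.5] mean [498.3 -60.8  33.2] tilt deg [-2.8  1.9] zrange [27.4 33.9 36.4]
```

```bash
sed -i 's/>185/>(185 if n=="scene" else 150)/' h.py
python3 -m pendant '[[[0.42,-0.0015,0,0,0],[0.42,-0.003,0,0,0],[0.42,-0.0045,0,0,0],[0.42,-0.006,0,0,0],[0.42,-0.0075,0,0,0],[0.42,-0.009,0,0,0],[0.42,-0.0105,0,0,0],[0.42,-0.012,0,0,0]]]'
python3 - <<'E'
from h import *
ochre(492.2,-64)
E
```

```text
t: 8.3
eef_pos: [492.4, -30.6, 0.8]
tcp_rot: [-3.142, -0.0, 1.591]
ft_force: [-0.7, 0.5, -0.3]
opening: 0.422
side 346 mid [491.1 -67.7  24.8] mean [490.4 -67.5  28.4] tilt deg [ 2.6 17. ] zrange [19.3 28.4 36.8]
scene 243 mid [493.6 -69.4  21.9] mean [497.6 -72.8  26.9] tilt deg [-0.8 14.5] zrange [21.7 27.3 31.6]
```

```bash
python3 -m pendant '[[[0.42,-0.001,0,0,0],[0.42,-0.002,0,0,0],[0.42,-0.003,0,0,0],[0.42,-0.004,0,0,0],[0.42,-0.005,0,0,0],[0.42,-0.005,0,0,0],[0.42,-0.005,0,0,0],[0.42,-0.005,0,0,0]]]'
python3 - <<'E'
from h import *
ochre(492.2,-66)
E
```

```text
t: 9.2
eef_pos: [492.5, -35.4, 0.8]
tcp_rot: [3.142, -0.0, 1.591]
ft_force: [-0.0, -0.5, 0.6]
opening: 0.417
side 307 mid [491.6 -66.1  21.6] mean [491.  -68.4  22.4] tilt deg [-0.5  1.3] zrange [17.9 22.3 26.6]
scene 215 mid [494.3 -71.5  17.6] mean [496.2 -74.9  22.1] tilt deg [0.5 2.6] zrange [20.1 22.3 24.6]
```

The large cake is flat with its top at z≈22.3, flush in its well. I'll lift and go behind the small cake.

```bash
python3 -m pendant '[[[0.42,0,0,-0.01,0],[0.42,0,0,-0.03,0],[0.42,0,0,-0.06,0],[0.42,0,0,-0.1,0],[0.3,0,0,-0.11,0],[0.295,0,0,-0.11,0],[0.295,0,0,-0.11,0],[0.295,0,0,-0.11,0]]]'
python3 - <<'E'
from h import *
go(660,78,111,1.4384); ochre(492.2,-66); ochre(654.7,38.5)
E
```

```text
t: 10.1
eef_pos: [491.9, -35.3, 109.7]
tcp_rot: [-3.14, -0.001, 1.591]
ft_force: [0.6, -0.3, -0.9]
opening: 0.298
shift [ 0.11    0.1703 -0.0015] turn 0.1523
side 311 mid [491.  -66.8  21.7] mean [491.3 -67.9  22.2] tilt deg [-0.8 -0.2] zrange [17.1 22.4 26.3]
scene 324 mid [493.  -66.2  17.7] mean [493.8 -66.3  22. ] tilt deg [0.8 1. ] zrange [20.  22.1 24.2]
side 133 mid [653.4  37.8  32.7] mean [651.6  35.   34.3] tilt deg [1.7 3.7] zrange [27.1 35.  39.2]
scene 231 mid [655.2  38.   31.5] mean [656.5  37.9  33.7] tilt deg [-1.9  1. ] zrange [30.1 34.  36.2]
```

```bash
python3 -m pendant '[[[0.295,0.015,0.024,0,0.05],[0.295,0.035,0.054,0,0.1],[0.295,0.058,0.09,0,0.152],[0.295,0.08,0.125,0,0.152],[0.295,0.1,0.155,0,0.152],[0.295,0.11,0.17,0,0.152],[0.295,0.11,0.17,0,0.152],[0.295,0.11,0.17,0,0.152]]]'
python3 - <<'E'
from h import *
go(660,78,1,1.4384)
c=cam('wrist'); cv2.imwrite('pics/w6.png',c['image'][100:330,180:480]) 
q,W=tips(); print(q[:8].round(1))
E
```

```text
t: 11.1
eef_pos: [659.4, 77.8, 110.0]
tcp_rot: [-3.14, 0.0, 1.439]
ft_force: [-0.6, -0.1, -0.3]
opening: 0.297
shift [0.0003 0.0007 0.109 ] turn 0.0008
[[ 10.9  16.8 -25.6]
 [  9.8 -15.  -25.9]
 [ 11.  -16.8 -26. ]
 [  9.8 -15.6 -26. ]
 [ 11.1  17.3 -26.1]
 [ 11.2 -16.1 -26.4]
 [ 10.   15.  -26.4]
 [ 11.3  16.1 -26.5]]
```

View pics/w6.png

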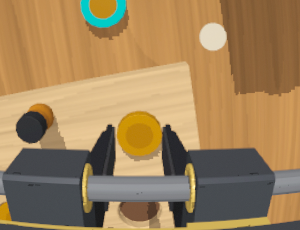

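The small cake (139,134) is centred between the fingertips and the small well (139,205) lies straight ahead. I'll lower and push.

```bash
python3 -m pendant '[[[0.295,0,0.0005,0.02,0],[0.295,0,0.0005,0.045,0],[0.295,0,0.0005,0.07,0],[0.295,0,0.0005,0.088,0],[0.295,0,0.0005,0.099,0],[0.295,0,0.0005,0.105,0],[0.295,0,0.0005,0.109,0],[0.295,0,0.0005,0.109,0]]]'
python3 - <<'E'
from h import *
q,W=tips(); print(W[:4].round(1)); u=np.array([-.132,-.991])
t=np.array([641.7,-59.2])-27*u; print('final tcp',t); go(t[0],t[1],1,1.4384); ochre(654.7,38.5)
E
```

```text
t: 12.0
eef_pos: [660.8, 77.7, 2.1]
tcp_rot: [3.141, -0.0, 1.439]
ft_force: [-0.4, -0.4, -0.1]
opening: 0.295
[[677.   85.4  27.8]
 [645.6  90.8  27.9]
 [644.4  91.   28. ]
 [647.2  89.4  28. ]]
final tcp [645.264 -32.443]
shift [-0.1114 -0.0011  0.0014] turn 0.0003
side 133 mid [654.3  37.7  31.3] mean [652.4  35.5  33.5] tilt deg [2.7 3.4] zrange [27.2 33.9 38.4]
scene 229 mid [655.4  38.1  31. ] mean [657.3  37.7  33.6] tilt deg [-2.2  1.7] zrange [29.9 33.8 36.2]
```

```bash
python3 -m pendant '[[[0.295,-0.003,0,0.001,0],[0.295,-0.007,0,0.001,0],[0.295,-0.011,0,0.001,0],[0.295,-0.015,0,0.001,0],[0.295,-0.02,0,0.001,0],[0.295,-0.026,0,0.001,0],[0.295,-0.032,0,0.001,0],[0.295,-0.038,0,0.001,0]]]' && python3 -m pendant '[[[0.295,-0.006,0,0,0],[0.295,-0.012,0,0,0],[0.295,-0.018,0,0,0],[0.295,-0.024,0,0,0],[0.295,-0.03,0,0,0],[0.295,-0.035,0,0,0],[0.295,-0.04,0,0,0],[0.295,-0.044,0,0,0]]]'
python3 - <<'E'
from h import *
go(645.3,-32.4,1,1.4384); ochre(645,-30)
E
```

```text
t: 12.95
eef_pos: [655.7, 39.7, 0.9]
tcp_rot: [3.141, -0.0, 1.439]
ft_force: [-0.2, -0.6, 0.6]
opening: 0.293
t: 13.75
eef_pos: [649.9, -3.8, 0.9]
tcp_rot: [3.142, -0.0, 1.439]
ft_force: [-0.7, 1.5, 0.1]
opening: 0.296
shift [-0.0289 -0.0008 -0.0002] turn 0.0003
side 148 mid [644.2 -31.1  30.9] mean [643.6 -33.6  33.6] tilt deg [1.3 6.9] zrange [25.9 34.2 38.9]
scene 82 mid [646.7 -43.7  32. ] mean [647.9 -43.8  33.7] tilt deg [-3.5  2.9] zrange [28.1 34.2 36.4]
```

```bash
python3 -m pendant '[[[0.295,-0.0025,0,0,0],[0.295,-0.005,-0.0004,0,0],[0.295,-0.0075,-0.0008,0,0],[0.295,-0.01,-0.0008,0,0],[0.295,-0.0125,-0.0008,0,0],[0.295,-0.015,-0.0008,0,0],[0.295,-0.017,-0.0008,0,0],[0.295,-0.019,-0.0008,0,0]]]' && python3 -m pendant '[[[0.295,-0.001,0,0,0],[0.295,-0.002,0,0,0],[0.295,-0.003,0,0,0],[0.295,-0.004,0,0,0],[0.295,-0.005,0,0,0],[0.295,-0.006,0,0,0],[0.295,-0.007,0,0,0],[0.295,-0.008,0,0,0]]]'
python3 - <<'E'
from h import *
go(645.3,-32.4,1,1.4384); ochre(642,-57)
E
```

```text
t: 14.65
eef_pos: [646.6, -22.3, 0.9]
tcp_rot: [3.142, -0.0, 1.439]
ft_force: [0.3, 0.3, 0.8]
opening: 0.299
t: 15.45
eef_pos: [645.6, -30.2, 0.8]
tcp_rot: [-3.142, -0.0, 1.439]
ft_force: [0.3, 0.4, -0.1]
opening: 0.295
shift [-0.0022  0.     -0.0002] turn 0.0004
side 160 mid [641.6 -59.7  23.5] mean [639.9 -59.9  28.4] tilt deg [ 2.9 24. ] zrange [19.1 28.7 36.8]
scene 48 mid [642.1 -71.7  18.9] mean [642.2 -72.   23.4] tilt deg [ 2.5 34.9] zrange [19.5 23.9 27.4]
```

```bash
python3 -m pendant '[[[0.295,-0.001,0,0,0],[0.295,-0.002,0,0,0],[0.295,-0.003,0,0,0],[0.295,-0.004,0,0,0],[0.295,-0.0045,0,0,0],[0.295,-0.0045,0,0,0],[0.295,-0.0045,0,0,0],[0.295,-0.0045,0,0,0]]]'
python3 - <<'E'
from h import *
ochre(642,-59)
E
```

```text
t: 16.35
eef_pos: [645.0, -34.5, 0.8]
tcp_rot: [-3.142, -0.0, 1.439]
ft_force: [-0.8, -0.3, 0.2]
opening: 0.292
side 130 mid [641.4 -59.1  20.4] mean [640.5 -60.4  22.8] tilt deg [-2.6  1.9] zrange [17.  23.  26.6]
scene 29 mid [642.6 -76.3  15.7] mean [642.6 -76.2  20.2] tilt deg [ 5.9 51.2] zrange [11.1 21.6 23.2]
```

It looks dropped. I'll lift clear and check.

```bash
python3 -m pendant '[[[0.295,0,0,-0.01,0],[0.295,0,0,-0.03,0],[0.295,0,0,-0.06,0],[0.295,0,0,-0.1,0],[0.295,0,0,-0.14,0],[0.295,0,0,-0.16,0],[0.295,0,0,-0.16,0],[0.295,0,0,-0.16,0]]]' && python3 -m pendant '[[[0.295,0.04,0,0,0],[0.295,0.08,0,0,0],[0.295,0.12,0,0,0],[0.295,0.16,0,0,0],[0.295,0.19,0,0,0],[0.295,0.2,0,0,0],[0.295,0.2,0,0,0],[0.295,0.2,0,0,0]]]'
python3 - <<'E'
from h import *
ochre(642,-59); ochre(492.2,-66)
a=cam('scene')['image'];b=cam('side')['image']
f=lambda i:cv2.resize(i,(400,400),interpolation=cv2.INTER_CUBIC)
cv2.imwrite('pics/end.png',np.hstack([f(a[165:295,260:390]),f(b[155:285,270:400])]))
E
```

```text
t: 17.25
eef_pos: [644.8, -34.5, 161.1]
tcp_rot: [3.141, -0.0, 1.439]
ft_force: [-0.2, 0.0, -0.4]
opening: 0.301
t: 18.05
eef_pos: [671.0, 162.7, 160.0]
tcp_rot: [-3.14, 0.001, 1.438]
ft_force: [-0.7, -0.4, -0.2]
opening: 0.294
side 128 mid [642.7 -60.1  18.5] mean [641.2 -60.1  22.2] tilt deg [-2.1  3.5] zrange [17.2 22.4 26.4]
scene 220 mid [642.  -59.2  17.9] mean [642.7 -59.3  21.8] tilt deg [0.2 1.8] zrange [19.7 21.9 24.3]
side 314 mid [492.7 -66.6  19.9] mean [491.3 -68.   22.2] tilt deg [0.  1.4] zrange [17.1 22.5 26.6]
scene 328 mid [493.3 -66.3  17.4] mean [493.7 -66.1  22. ] tilt deg [0.3 0.4] zrange [19.9 22.1 24.2]
```

View pics/end.png

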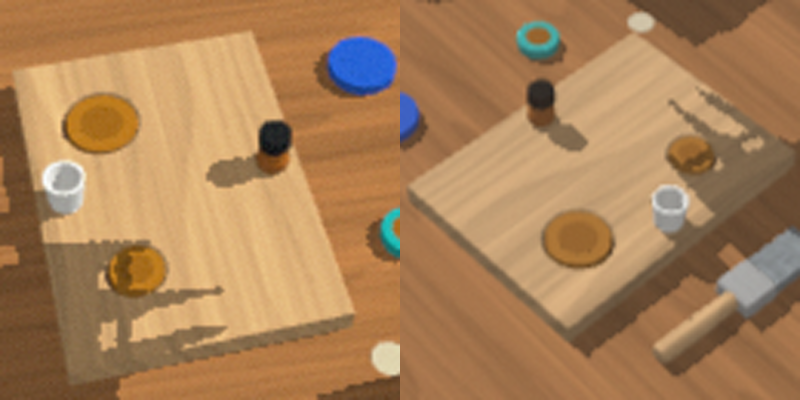

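Both cakes are flush in their wells: in the scene half, large at (101,122) and small at (137,270). The jar, cup, brush and look-alikes are where they were, and the arm is clear. I'm handing the job in.

```bash
python3 -c "
from cell import env
print(env.job_done())"
```

```text
the job is handed in; nothing more can be done
None
```

Both paint cakes are in their own wells and lying flat. I pushed the large one first, then the small one, each with the two fingertips as a cradle behind it, and handed in at about 18 s.

- **Final check:** the last range readings put both cake tops at z ≈ 22 mm, flush with the tray. Tilt was within about 1.5° for the large cake and about 2–3.5° for the small one, close to the measuring noise. The last picture shows the jar, cup, brush and look-alikes in place. Wrist force readings stayed below about 2 N.
- **Tipping at the rim:** while dropping in, the cakes tipped briefly at the well edge, about 15° for the large and 24° or more for the small. Both then settled flat. The fingers never lifted them.
- **What disagreed:** all three cameras showed the fingertips ending about 25 mm short of the stated TCP. I checked this by stepping down slowly while watching the force, then pushed with the reported TCP at z ≈ 1 mm, which put the real tips about 26 mm above the bench.

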